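# Sort out the mixed-up canister lids

## Robot

A 6-joint arm with a two-finger parallel gripper is mounted at the origin on a cart in front of the work surface, level with it; the furniture and walls round the work are solid. World frame = base frame: x ahead of the robot, y to its left, z up, the work surface at z = 0. Lengths are in mm, angles in rad, forces in N, time in s.
With the tool pointing down it reaches from about 275 to 1000 mm from the base axis. Payload 8.4 kg.
Tool frame: the origin (TCP) lies at the very end of the fingers, on their centre line; the grasp point (between the pads) lies 19 mm behind it (r.pinch_z is the distance from the TCP to the grasp point, in mm); z points along the fingers, y is the line along which they close (so a half turn about z gives the same grasp; the last joint's range is limited). The gripper opens to 85 mm and grips with 20 to 120 N. Pads are 22 mm wide; open, the fingers measure 114 mm over their backs; the gripper's body (76 mm by 85 mm) begins 54 mm behind the grasp point. The pads swing forward as they close: fully open they stand 13 mm farther back than shut.
Start: joints at [1.288, 0.353, 1.633, -0, 1.155, -0.002], TCP at [173.201, 600.524, 231.281] pointing down, gripper open.
Joint ranges: [-2.63, 2.63], [-0.92, 2.1], [0.06, 2.66], [-1.3, 4.44], [0, 2.69], [-3.02, 3.02]. Speed limits (rad/s): [2.22, 2.22, 2.79, 3.14, 3.14, 3.14].

## Interface

Orientations are given as [roll, pitch, yaw] about the fixed x, y, z axes, in that order (R = Rz(yaw) Ry(pitch) Rx(roll)).
In Python, from rig import r gives the robot as it stands.
- The arm moves only by the tool carry_out, never from a script. Its argument "series" is a list of rows, each a list of 7 numbers: the turn, a rotation vector about the tool's x, y, z as a fraction of full scale, then the shift along the tool's x, y, z as a fraction of full scale, then the gripper command: -1 is fully open, 1 is shut, values between are in proportion. A call has 1 to 8 rows; each row is the pose to reach, as a shift and turn from the pose commanded when the call began, along the tool's axes at that moment, turning the shorter way round; what a row does not reach only later rows make up. Full scale, the value 1, is 0.25 m for a shift and pi rad for a turn. A row lasts 1/8 s, in which the tool goes at most 62.5 mm and 10.7 degrees, less where a joint would pass 70% of its speed; a pose out of reach is approached as far as the arm can. A call with a number of a shift or a turn outside -1 to 1 is refused whole. A call with a gripper value outside its range is refused whole. The fingers move at their own pace and stop on an object; "force" is the grip in N (left out, the last holds). Time passes only in rows, so rows that repeat a pose let the fingers close. It gives the time, the measured TCP pose, the force, the opening and the grip force at its end, in the units of the state.
- r.sense(): the state, without advancing time (a new reading comes with each control period).
- r.grab_frame(name): name is "scene" or "side" or "wrist"; returns the picture (400x640x3 uint8, red, green, blue); there is no depth.
- r.get_calibration(name): a dict with "K" (3x3 intrinsics, pixels), "pose" (4x4, takes a point from camera to world coordinates). Camera axes: x right, y up, looking along -z (the intrinsics and any distortion apply to the point x, -y, -z); pixel columns grow to the right and rows downward; lengths in mm; the calibration is good to about 2 mm. A picture is of the moment at which its call begins: read the wrist's pose just before it. get_calibration takes no time and is no camera call; for the wrist camera it gives the pose at the moment of the call.
- r.sign_off(): hands the job in; it is judged then, once.
Trained networks look in the newest picture that a camera, given by its name, has taken for a name from the list of things; names that differ only in an ending like _2 or _b are one class to them, and where a whole thing is asked for, a point or a joint stands for the part that bears it (a point fixed in the world has none). Each returns a list of dicts, best first, with "score" (0 to 1); they miss things now and then, are a little off and sometimes report something else, mostly with a low value. They report only what shows in the picture. A call takes as long as a camera call.
- r.silhouettes(camera, label): "region" (400x640 bool, what is visible of it) and "position" ([row, column] in pixels, amid what is visible of it).
The state is a dict: "clock": time; "qpos": joint angles; "qvel": joint speeds; "joint_efforts": joint torques, N m; "eef_pos": TCP position; "tcp_rot": TCP orientation; "contact_force": force on the tool from outside, world axes, zero at the start; "wrist_torque": the same for the moment, N m; "opening": opening from 0.0 (shut) to 1.0 (fully open); "grasp_force": force on a finger pad.
Only numpy, scipy, OpenCV 4.12 (cv2) and the standard library are available. Lean on these libraries where they do the work, as an engineer would, in place of code of your own. Each camera call takes 0.05 s, during which the arm holds its last target. There are 200 camera calls.

## Task

The lids of the three white canisters have been mixed up, and each canister now wears another one's lid. Put every lid on the canister of its own shape, the round on the round, the square on the square and the oblong on the oblong, lying flat, centred and with its sides in line with the canister's; use the empty cork mat to set a lid down on the way. Leave the salt shaker and the garlic where they stand.

Things in the scene. Friction and masses are not known exactly. Their poses are not given: they have to be found in the camera images.
- lid_round_knob (a point): The round pale-wood lid: disc 97 mm across, round knob 24 mm across. At the start it lies on the square canister. Plate 10 mm thick, knob 32 mm high on its centre, under it a cork boss 5 mm deep, round, 40 mm across, that drops loosely into any canister's mouth. Point: knob centre, 16 mm above the plate's top, 31 mm above the boss's underside; z up. Lift it by the knob. 0.12 kg.
- lid_square_knob (a point): The square pale-wood lid: plate 92 x 92 mm, square knob 24 x 24 mm; x and y run along its sides. At the start it lies on the oblong canister. Plate 10 mm thick, knob 32 mm high on its centre, under it a cork boss 5 mm deep, round, 40 mm across, that drops loosely into any canister's mouth. Point: knob centre, 16 mm above the plate's top, 31 mm above the boss's underside; z up. Lift it by the knob. 0.12 kg.
- lid_oblong_knob (a point): The oblong pale-wood lid: plate 124 mm (x) by 78 mm (y), bar-shaped knob 50 mm (x) by 22 mm (y). At the start it lies on the round canister. Plate 10 mm thick, knob 32 mm high on its centre, under it a cork boss 5 mm deep, 50 x 40 mm, that drops loosely into any canister's mouth. Point: knob centre, 16 mm above the plate's top, 31 mm above the boss's underside; z up. Lift it by the knob. 0.12 kg.
- canister_round: White round canister, 92 mm across, mouth 80 mm across. 75 mm high, wall 6 mm, open at the top. Origin: centre of its underside on the worktop; z up. It does not move. With a lid seated on it the knob's centre is 101 mm above this origin. 
- canister_square: White square canister, 86 x 86 mm, mouth 74 x 74 mm; x and y run along its sides. 75 mm high, wall 6 mm, open at the top. Origin: centre of its underside on the worktop; z up. It does not move. With a lid seated on it the knob's centre is 101 mm above this origin. 
- canister_oblong: White oblong canister, 118 mm (x) by 72 mm (y), mouth 106 x 60 mm. 75 mm high, wall 6 mm, open at the top. Origin: centre of its underside on the worktop; z up. It does not move. With a lid seated on it the knob's centre is 101 mm above this origin. 
- cork_mat: Round cork mat, 120 mm across and 5 mm thick, fixed to the worktop, empty: the free spot where a lid can be put down meanwhile (it rests level on its boss). Origin: centre of its underside, at worktop height.
- salt: Bystander: glass salt shaker with grey top, 44 mm across, 90 mm high, loose. Origin: centre of its underside.
- garlic: Bystander: garlic bulb, about 60 mm across, 58 mm high, loose. Origin: centre of its underside.

How it is judged (in metres and radians):
At the end, for the whole second after the job is handed in: Each lid rests on the canister of its own shape: knob centre within 12 mm of the canister's axis and 96 to 106 mm above its underside, level within 4 degrees; square and oblong lids in line with the canister within 14 degrees (any matching way round) (horizontal distance between lid_round_knob and canister_round below 0.012 m and z of lid_round_knob in the frame of canister_round between 0.096 and 0.106 m and angle between each of lid_round_knob, lid_square_knob, lid_oblong_knob's own z axis and vertical below 0.07 rad and linear speed of each of lid_round, lid_square, lid_oblong below 0.02 m/s and horizontal distance between lid_square_knob and canister_square below 0.012 m and z of lid_square_knob in the frame of canister_square between 0.096 and 0.106 m and (angle between the x axis of lid_square_knob and the x axis of canister_square, either way round below 0.25 rad or angle between the x axis of lid_square_knob and the y axis of canister_square, either way round below 0.25 rad) and horizontal distance between lid_oblong_knob and canister_oblong below 0.012 m and z of lid_oblong_knob in the frame of canister_oblong between 0.096 and 0.106 m and angle between the x axis of lid_oblong_knob and the x axis of canister_oblong, either way round below 0.25 rad); the robot touches nothing.
It fails at once if the salt shaker is shoved more than 30 mm or knocked over (distance of salt from where it was at the start of the episode above 0.03 m or angle between salt's own z axis and vertical above 0.6 rad).
It fails at once if the garlic is shoved more than 30 mm or knocked over (distance of garlic from where it was at the start of the episode above 0.03 m or angle between garlic's own z axis and vertical above 0.6 rad).
It also fails if it takes over 104 s, if anything falls off the work surface, if the arm or the gripper's body presses on something with over 40 N, if the wrist force passes 120 N, or if a joint passes its speed limit or range.

## Working session

There is one attempt and no reset: what is moved stays moved. The work goes in short steps, Python scripts to look and compute and a tool call to move; the robot and the scene stay as the last step left them, time stands still between calls to the robot, and variables do not carry over. Pictures are saved under pics/ and viewed, at most 14 in all, crops included, and the job is handed in when it is done.

Besides the shell and the picture viewer there is one more tool, called after "Request:" by a JSON object that holds its "op" and its "data", one argument or row to a line. carry_out: Moves the arm, as the interface text tells. Its arguments: {"type":"object","properties":{"series":{"type":"array"},"force":{"type":"number"}},"required":["series"]}

```bash
ls; mkdir -p pics; cat > h.py <<'E'
from rig import r
import numpy as np, cv2
def save(c,n):
    im=r.grab_frame(c); cv2.imwrite('pics/'+n,cv2.cvtColor(im,cv2.COLOR_RGB2BGR)); return im
def ray(c,px,z,cal=None):
    cal=cal or r.get_calibration(c); K=np.array(cal['K']);P=np.array(cal['pose'])
    row,col=px
    d=np.linalg.inv(K)@[col,row,1]; d=P[:3,:3]@(d*[1,-1,-1]); o=P[:3,3]
    return o+d*(z-o[2])/d[2]
E
python3 - <<'E'
from h import *
print(r.sense())
for c in ['scene','side','wrist']:
    save(c,c+'0.png'); cal=r.get_calibration(c); print(c,cal.keys(),np.round(cal['pose'],2).tolist(),np.round(cal['K'],1).tolist())
a=np.vstack([cv2.resize(cv2.imread(f'pics/{c}0.png'),(480,300)) for c in ['scene','wrist']])
cv2.imwrite('pics/a.png',a)
for n,z in [('lid_round_knob',80),('lid_square_knob',80),('lid_oblong_knob',80),('canister_round',40),('canister_square',40),('canister_oblong',40),('cork_mat',5),('salt',45),('garlic',29)]:
    for c in ['scene','side']:
        for d in r.silhouettes(c,n)[:2]:
            print(n,c,round(d['score'],2),np.round(d['position']),d['region'].sum(),ray(c,d['position'],z).round())
E
```

```text
pics
{'clock': 0.0, 'qpos': array([ 1.28760107e+00,  3.53662246e-01,  1.63410985e+00, -1.27378894e-06,
        1.15517585e+00, -2.42200259e-03]), 'qvel': array([ 1.14822833e-03,  7.25064028e-04,  3.31138865e-06,  1.15944958e-05,
       -7.49973322e-04,  2.75647362e-04]), 'joint_efforts': array([ 2.62601490e-03, -6.05244613e+01, -3.42079604e+01,  1.31809479e-04,
        9.14084434e-03, -3.14629551e-05]), 'eef_pos': array([173.07333522, 600.08576395, 230.56325498]), 'tcp_rot': array([-3.14023737e+00, -2.11785842e-06,  2.86081992e+00]), 'contact_force': array([ 0.57850432,  0.13507944, -0.00483916]), 'wrist_torque': array([-0.03895078,  0.04971519, -0.03643224]), 'grasp_force': 0.0, 'opening': 1.001545792104255}
scene dict_keys(['K', 'pose']) [[0.29, 0.67, -0.68, -50.63], [-0.96, 0.19, -0.22, -283.26], [-0.02, 0.72, 0.7, 714.47], [0.0, 0.0, 0.0, 1.0]] [[445.3, 0.0, 319.9], [0.0, 445.3, 195.3], [0.0, 0.0, 1.0]]
side dict_keys(['K', 'pose']) [[-0.48, 0.73, -0.49, 140.78], [-0.87, -0.4, 0.27, 133.15], [-0.0, 0.56, 0.83, 795.37], [0.0, 0.0, 0.0, 1.0]] [[392.1, 0.0, 312.1], [0.0, 392.1, 202.
[... 686 characters left out ...]
.] 830 [ 445. -261.   40.]
canister_round side 0.56 [213. 384.] 568 [ 479. -241.   40.]
canister_round side 0.3 [173. 335.] 459 [ 633. -202.   40.]
canister_square scene 0.6 [244. 228.] 1213 [428.  64.  40.]
canister_square side 0.88 [297. 260.] 766 [434.  89.  40.]
canister_oblong scene 0.58 [254. 318.] 1702 [ 453. -114.   40.]
canister_oblong side 0.63 [255. 332.] 786 [444. -84.  40.]
cork_mat scene 0.95 [196. 298.] 1487 [627. -12.   5.]
cork_mat side 0.71 [216. 268.] 1620 [622. -12.   5.]
salt scene 0.67 [198. 381.] 647 [ 630. -199.   45.]
salt side 0.63 [172. 333.] 451 [ 633. -197.   45.]
garlic scene 0.76 [179. 243.] 402 [622. 119.  29.]
garlic side 0.77 [236. 211.] 484 [620. 124.  29.]
```

View pics/scene0.png

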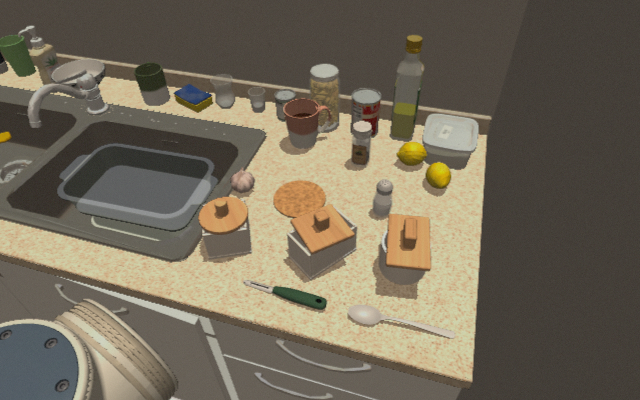

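View pics/side0.png

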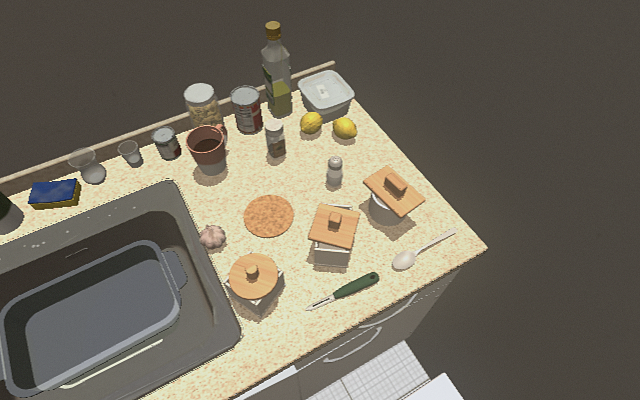

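The three lids are found: round at about (461,84) on the square canister, square at about (488,-112) on the oblong, and oblong at about (490,-268) on the round. The mat is at about (624,-12). Next I move over the round lid and turn the tool to yaw π, so that its axes are -X, +Y, -Z.

Request:
{"op": "carry_out", "data": {
  "series": [
    [0,0,-0.0894,-0.84,-0.83,-0.28,-1],
    [0,0,-0.0894,-0.84,-0.83,-0.28,-1],
    [0,0,-0.0894,-0.84,-0.83,-0.28,-1],
    [0,0,-0.0894,-0.84,-0.83,-0.28,-1],
    [0,0,-0.0894,-0.84,-0.83,-0.28,-1],
    [0,0,-0.0894,-0.84,-0.83,-0.28,-1]
  ]
}}

```text
clock: 1.8
eef_pos: [319.1, 340.8, 302.5]
tcp_rot: [3.14, 0.002, 3.138]
contact_force: [0.1, 0.7, -0.3]
opening: 0.999
grasp_force: 0.0
```

Request:
{"op": "carry_out", "data": {
  "series": [
    [0,0,0,0.576,-1,0,-1],
    [0,0,0,-0.576,-1,0,-1],
    [0,0,0,-0.576,-1,0,-1],
    [0,0,0,-0.576,-1,0,-1],
    [0,0,0,-0.576,-1,0,-1],
    [0,0,0,-0.576,-1,0,-1],
    [0,0,0,-0.576,-1,0,-1]
  ]
}}

```text
clock: 2.68
eef_pos: [461.5, 93.3, 300.8]
tcp_rot: [3.141, -0.001, 3.14]
contact_force: [-1.1, 0.1, -0.1]
opening: 1.001
grasp_force: 0.0
```

```bash
python3 - <<'E'
from h import *
save('wrist','w1.png'); cal=r.get_calibration('wrist'); np.save('w1.npy',cal,allow_pickle=True)
for n,z in [('lid_round_knob',101),('lid_square_knob',101),('lid_oblong_knob',101),('canister_round',75),('canister_square',75),('canister_oblong',75),('cork_mat',5),('salt',45),('garlic',29)]:
    for d in r.silhouettes('wrist',n)[:2]:
        m=d['region'];print(n,round(d['score'],2),np.round(d['position']),m.sum(),ray('wrist',d['position'],z,cal).round(),np.round(cv2.minAreaRect(np.argwhere(m)[:,::-1].astype(np.float32))[2]))
E
```

```text
lid_round_knob 0.73 [172. 317.] 4919 [460.  89. 101.] 90.0
lid_square_knob 0.92 [188. 157.] 5549 [479. -99. 101.] 40.0
lid_oblong_knob 0.62 [203.  35.] 5659 [ 498. -248.  101.] 82.0
canister_round 0.87 [183.  77.] 2603 [ 481. -213.   75.] 68.0
canister_square 0.58 [138. 330.] 459 [425. 105.  75.] 63.0
canister_square 0.57 [181.  75.] 2685 [ 478. -215.   75.] 66.0
canister_oblong 0.74 [159. 190.] 2158 [450. -67.  75.] 28.0
cork_mat 0.81 [256. 255.] 3463 [623. -14.   5.] 57.0
salt 0.87 [275. 130.] 1521 [ 632. -195.   45.] 45.0
garlic 0.83 [263. 343.] 953 [621. 126.  29.] 60.0
```

View pics/w1.png

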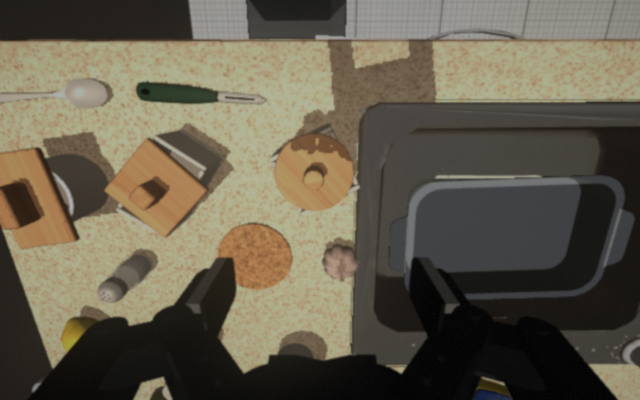

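Right in this picture is +Y and down is +X. The round disc is centred near column 315, row 172, with square-canister corners showing at about (305,210) and (330,130). The square lid is at about (157,188) and the oblong lid at about (33,198).

```bash
python3 - <<'E'
from h import *
cal=np.load('w1.npy',allow_pickle=True).item()
for n,p,z in [('disc',(172,315),85),('knobtop',(173,314),117),('knobC',(178,315),108),('sqU',(138,152),85),('sqR',(187,208),85),('sqD',(236,163),85),('sqL',(188,105),85),('sqknobtop',(190,142),117),('obUR',(149,44),85),('obDR',(240,76),85)]: print(n,ray('wrist',p,z,cal).round(1))
im=cv2.imread('pics/w1.png')[110:260,0:370]; cv2.imwrite('pics/c1.png',cv2.resize(im,None,fx=2.1,fy=2.1,interpolation=cv2.INTER_CUBIC))
E
```

```text
disc [463.9  86.   85. ]
knobtop [457.7  85.6 117. ]
knobC [465.6  86.5 108. ]
sqU [ 423.3 -104.    85. ]
sqR [482.7 -45.6  85. ]
sqD [ 548.7 -111.7   85. ]
sqL [ 484.  -172.4   85. ]
sqknobtop [ 477.1 -107.6  117. ]
obUR [ 436.1 -233.6   85. ]
obDR [ 554.3 -225.9   85. ]
```

View pics/c1.png

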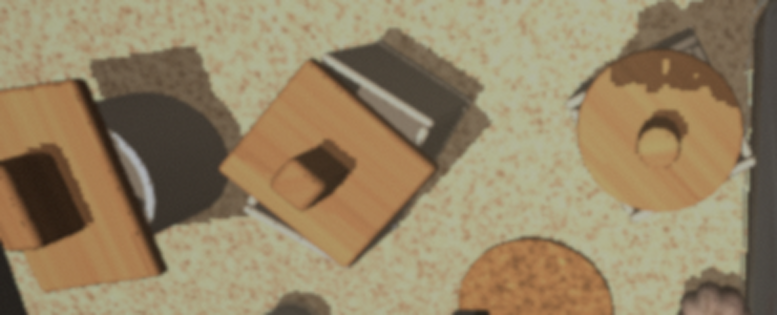

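Request:
{"op": "carry_out", "data": {
  "series": [
    [0,0,0,-0.01,-0.028,0.4,-1],
    [0,0,0,-0.01,-0.028,0.6,-1],
    [0,0,0,-0.01,-0.028,0.8,-1],
    [0,0,0,-0.01,-0.028,0.85,-1],
    [0,0,0,-0.01,-0.028,0.85,-1],
    [0,0,0,-0.01,-0.028,0.85,1],
    [0,0,0,-0.01,-0.028,0.85,1],
    [0,0,0,-0.01,-0.028,0.85,1]
  ],
  "force": 40
}}

```text
clock: 4.18
eef_pos: [464.8, 86.1, 89.9]
tcp_rot: [3.141, 0.002, -3.141]
contact_force: [-0.0, -0.8, 0.3]
opening: 0.377
grasp_force: 0.0
```

Request:
{"op": "carry_out", "data": {
  "series": [
    [0,0,0,0,0,0,1],
    [0,0,0,0,0,0,1],
    [0,0,0,0,0,0,1],
    [0,0,0,0,0,0,1]
  ]
}}

```text
clock: 4.68
eef_pos: [464.6, 86.1, 89.8]
tcp_rot: [3.141, 0.001, -3.141]
contact_force: [-2.3, 0.1, 8.9]
opening: 0.266
grasp_force: 38.8
```

Request:
{"op": "carry_out", "data": {
  "series": [
    [0,0,0,0,0,-0.2,1],
    [0,0,0,0,0,-0.4,1],
    [0,0,0,-0.638,-0.396,-0.4,1],
    [0,0,0,-0.638,-0.396,-0.4,1],
    [0,0,0,-0.638,-0.396,-0.4,1],
    [0,0,0,-0.638,-0.396,-0.4,1],
    [0,0,0,-0.638,-0.396,-0.4,1],
    [0,0,0,-0.638,-0.396,-0.4,1]
  ]
}}

```text
clock: 5.68
eef_pos: [622.3, -12.3, 188.8]
tcp_rot: [3.141, -0.001, -3.141]
contact_force: [-0.2, -1.2, -1.4]
opening: 0.266
grasp_force: 40.0
```

```bash
python3 - <<'E'
from h import *
save('wrist','w2.png'); cal=r.get_calibration('wrist'); np.save('w2.npy',cal,allow_pickle=True)
s=r.sense();print(s['eef_pos'],s['opening'],s['contact_force'])
E
```

```text
[622.49545621 -12.25677869 188.96191855] 0.2636735542897254 [ 0.13162962 -0.12643893 -1.8806256 ]
```

View pics/w2.png

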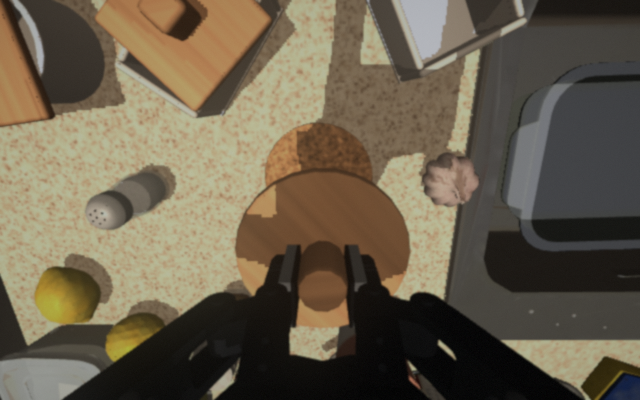

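The round lid is held level over the mat. I lower it and let go.

Request:
{"op": "carry_out", "data": {
  "series": [
    [0,0,0,-0.004,0,0.25,1],
    [0,0,0,-0.004,0,0.5,1],
    [0,0,0,-0.004,0,0.62,1],
    [0,0,0,-0.004,0,0.64,1],
    [0,0,0,-0.004,0,0.65,1],
    [0,0,0,-0.004,0,0.65,1],
    [0,0,0,-0.004,0,0.65,-0.2],
    [0,0,0,-0.004,0,0.65,-0.2]
  ]
}}

```text
clock: 6.72
eef_pos: [625.1, -13.0, 27.3]
tcp_rot: [-3.142, 0.002, -3.142]
contact_force: [-0.8, -0.0, -0.6]
opening: 0.6
grasp_force: 0.0
```

Request:
{"op": "carry_out", "data": {
  "series": [
    [0,0,0,0,0,0,-0.4],
    [0,0,0,0,0,0,-0.4],
    [0,0,0,0,0,-0.25,-0.4],
    [0,0,0,0,0,-0.5,-0.4],
    [0,0,0,0.3,0,-1,-1],
    [0,0,0,0.4,0,-1,-1],
    [0,0,0,0.4,0,-1,-1],
    [0,0,0,0.4,0,-1,-1]
  ]
}}

```text
clock: 7.72
eef_pos: [524.4, -13.1, 278.7]
tcp_rot: [-3.141, 0.004, -3.142]
contact_force: [0.8, -0.5, -0.6]
opening: 1.0
grasp_force: 0.0
```

Request:
{"op": "carry_out", "data": {
  "series": [
    [0,0,0,0.2,-0.2,-0.1,-1],
    [0,0,0,0.2,-0.2,-0.1,-1],
    [0,0,0,0.2,-0.2,-0.1,-1],
    [0,0,0,0.2,-0.2,-0.1,-1]
  ]
}}

```text
clock: 8.22
eef_pos: [475.2, -62.6, 300.4]
tcp_rot: [3.141, -0.001, -3.141]
contact_force: [-0.5, -0.2, -0.4]
opening: 1.0
grasp_force: 0.0
```

```bash
python3 - <<'E'
from h import *
save('wrist','w3.png'); cal=r.get_calibration('wrist'); np.save('w3.npy',cal,allow_pickle=True)
s=r.sense();print(s['eef_pos'],s['opening'],s['contact_force'])
for n,z in [('lid_round_knob',20),('canister_square',40)]:
    for d in r.silhouettes('wrist',n)[:2]:
        print(n,round(d['score'],2),np.round(d['position']),d['region'].sum(),ray('wrist',d['position'],z,cal).round())
E
```

```text
[475.15979514 -62.49845324 300.41698493] 1.0016000444253923 [0.32556111 0.69430006 0.10564406]
lid_round_knob 0.7 [146. 309.] 1166 [456. -80.  20.]
lid_round_knob 0.62 [253. 354.] 2784 [623. -12.  20.]
canister_square 0.93 [157. 439.] 6026 [469.  95.  40.]
canister_square 0.69 [256. 356.] 2737 [617. -12.  40.]
```

View pics/w3.png

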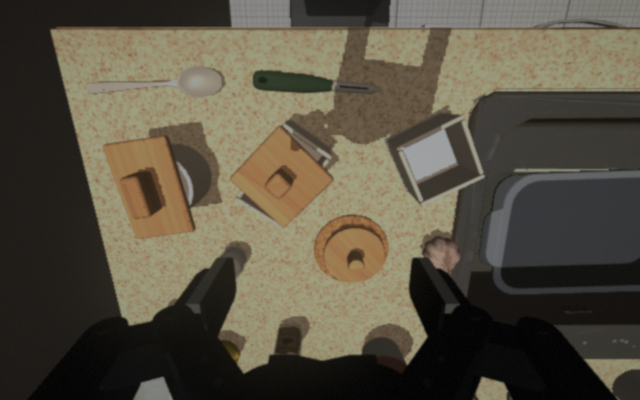

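```bash
python3 - <<'E'
from h import *
im=cv2.imread('pics/w3.png')
a=cv2.resize(im[100:225,225:500],None,fx=2.9,fy=2.9,interpolation=cv2.INTER_CUBIC)[:,:]
b=cv2.resize(im[120:250,95:345],None,fx=1.8,fy=1.8,interpolation=cv2.INTER_CUBIC)
o=np.zeros((600,800,3),np.uint8);o[:a.shape[0],:a.shape[1]]=a[:, :800];o[365:365+b.shape[0],:b.shape[1]]=b
cv2.imwrite('pics/c3.png',o)
E
```

```text
(no output)
```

View pics/c3.png

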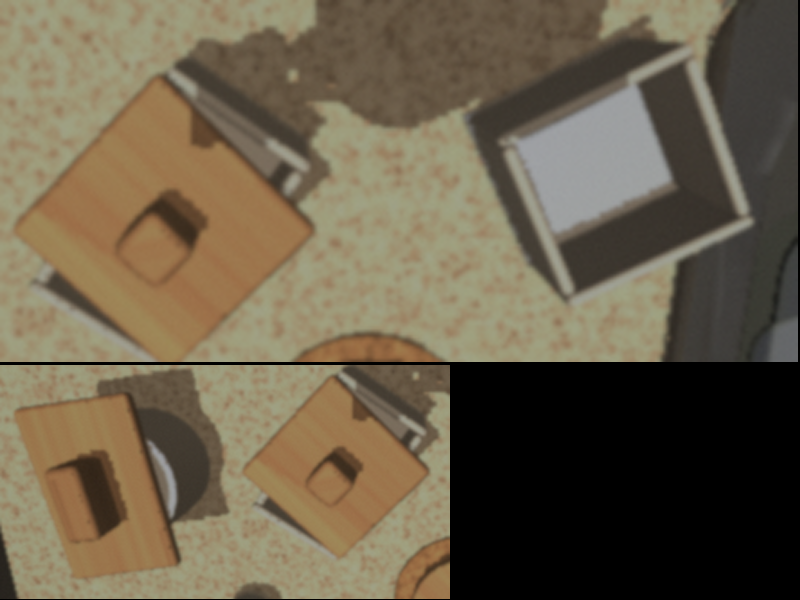

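```bash
cat >> h.py <<'E'
def quad(cal,pts,z):
    P=np.array([ray('wrist',(y,x),z,cal)[:2] for x,y in pts]); c=P.mean(0)
    e=[P[(i+1)%4]-P[i] for i in range(4)]
    print('c',c.round(1),'len',[round(float(np.hypot(*v))) for v in e],'ang',[round(float(np.degrees(np.arctan2(v[1],v[0]))%180),1) for v in e])
    return P
E
python3 - <<'E'
from h import *
cal=np.load('w3.npy',allow_pickle=True).item()
quad(cal,[(399.1,149),(462.9,116.6),(483.6,175.9),(421.6,202.8)],75)
quad(cal,[(282.2,126.1),(332.8,178.3),(285,226.7),(231.1,177.2)],85)
quad(cal,[(103.3,145),(165.6,135.6),(194.4,230),(139.4,237.8)],85)
c=lambda x,y:(100+y/2.9,225+x/2.9)
for q in [(180,65),(308,160),(32,285)]: print(ray('wrist',c(*q),75,cal).round(1))
print('sqknob',ray('wrist',(184.1,278.1),117,cal).round(1))
E
```

```text
c [468.   85.2] len [81, 80, 82, 77] ang [117.8, 26.9, 115.7, 26.5]
c [ 486.1 -109.6] len [86, 88, 91, 88] ang [43.6, 136.5, 44.0, 133.2]
c [ 500.1 -271.8] len [76, 121, 74, 121] ang [98.3, 8.5, 98.6, 9.4]
[ 420.6 -103.1   75. ]
[459.5 -50.7  75. ]
[ 514.8 -171.7   75. ]
sqknob [ 484.5 -110.9  117. ]
```

Square canister: centred at about (467,85), sides at 26.7°. Square lid: at about (485.5,-110), sides at 44°, so I grasp with tool yaw 134°.

Request:
{"op": "carry_out", "data": {
  "series": [
    [0,0,0.2556,-0.041,-0.19,0.1,-1],
    [0,0,0.2556,-0.041,-0.19,0.3,-1],
    [0,0,0.2556,-0.041,-0.19,0.5,-1],
    [0,0,0.2556,-0.041,-0.19,0.5,-0.6],
    [0,0,0.2556,-0.041,-0.19,0.5,-0.6],
    [0,0,0.2556,-0.041,-0.19,0.7,-0.6],
    [0,0,0.2556,-0.041,-0.19,0.82,-0.6],
    [0,0,0.2556,-0.041,-0.19,0.842,-0.6]
  ]
}}

```text
clock: 9.38
eef_pos: [483.6, -109.8, 88.8]
tcp_rot: [-3.139, -0.003, 2.339]
contact_force: [-0.2, -0.7, 0.8]
opening: 0.798
grasp_force: 0.0
```

Request:
{"op": "carry_out", "data": {
  "series": [
    [0,0,0,0,0,0,-0.6],
    [0,0,0,0,0,0,1],
    [0,0,0,0,0,0,1],
    [0,0,0,0,0,0,1],
    [0,0,0,0,0,0,1],
    [0,0,0,0,0,0,1]
  ]
}}

```text
clock: 10.12
eef_pos: [485.5, -110.7, 91.8]
tcp_rot: [3.141, 0.001, 2.339]
contact_force: [-1.1, 0.5, 6.6]
opening: 0.276
grasp_force: 39.8
```

Request:
{"op": "carry_out", "data": {
  "series": [
    [0,0,0,0,0,-0.16,1],
    [0,0,0.096,0,0,-0.32,1],
    [0,0,0.096,0.2,0.16,-0.32,1],
    [0,0,0.096,0.4,0.32,-0.32,1],
    [0,0,0.096,0.614,0.491,-0.32,1],
    [0,0,0.096,0.614,0.491,-0.32,1],
    [0,0,0.096,0.614,0.491,-0.32,1],
    [0,0,0.096,0.614,0.491,-0.32,1]
  ]
}}

```text
clock: 11.12
eef_pos: [466.5, 84.0, 170.8]
tcp_rot: [-3.141, 0.0, 2.036]
contact_force: [-0.2, -0.6, -1.6]
opening: 0.271
grasp_force: 40.0
```

```bash
python3 - <<'E'
from h import *
save('wrist','w4.png'); cal=r.get_calibration('wrist'); np.save('w4.npy',cal,allow_pickle=True)
save('scene','s4.png')
s=r.sense();print(s['eef_pos'],s['tcp_rot'],s['opening'],s['contact_force'])
a=cv2.resize(cv2.imread('pics/w4.png'),(480,300));b=cv2.imread('pics/s4.png')[170:320,170:410]
cv2.imwrite('pics/c4.png',np.vstack([a,cv2.resize(b,(480,300),interpolation=cv2.INTER_CUBIC)]))
E
```

```text
[466.60073635  83.90034567 170.77595378] [-3.14144232e+00  1.67136917e-04  2.03523086e+00] 0.27102337853848063 [ 0.29875484  0.03683428 -1.8519014 ]
```

View pics/c4.png

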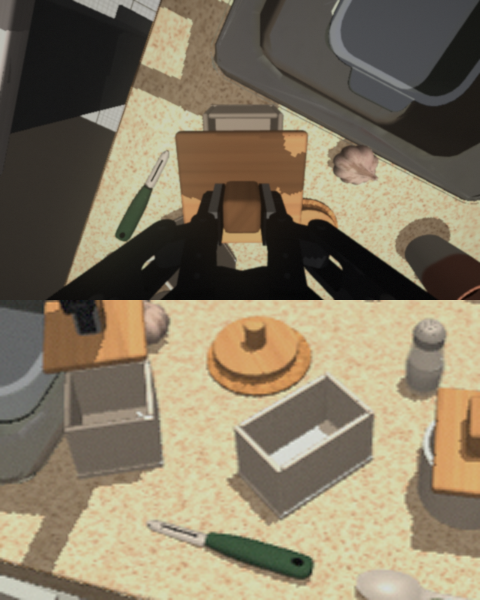

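The lid's sides run parallel to the canister's and are centred across it (columns 242 and 243 in the top view). I lower and release, then rise for a view of the oblong pair.

Request:
{"op": "carry_out", "data": {
  "series": [
    [0,0,0,0,0,0.2,1],
    [0,0,0,0,0,0.29,1],
    [0,0,0,0,0,0.306,1],
    [0,0,0,0,0,0.314,1],
    [0,0,0,0,0,0.316,1],
    [0,0,0,0,0,0.316,1],
    [0,0,0,0,0,0.316,-0.3],
    [0,0,0,0,0,0.316,-0.3]
  ]
}}

```text
clock: 12.22
eef_pos: [466.7, 85.3, 92.2]
tcp_rot: [3.141, 0.0, 2.037]
contact_force: [-0.4, 0.8, -1.1]
opening: 0.647
grasp_force: 0.0
```

Request:
{"op": "carry_out", "data": {
  "series": [
    [0,0,0,0,0,0,-0.3],
    [0,0,0,0,0,-0.2,-0.3],
    [0,0,0,0,0,-0.4,-0.5],
    [0,0,-0.19,-0.2,-0.2,-0.8,-1],
    [0,0,-0.35,-0.5,-0.5,-0.8,-1],
    [0,0,-0.35,-0.9,-0.7,-0.8,-1],
    [0,0,-0.35,-0.9,-0.7,-0.8,-1],
    [0,0,-0.35,-0.9,-0.7,-0.8,-1]
  ]
}}

```text
clock: 13.22
eef_pos: [417.8, -154.4, 285.8]
tcp_rot: [-3.142, 0.001, 2.868]
contact_force: [1.7, -0.4, 0.4]
opening: 1.0
grasp_force: 0.0
```

Request:
{"op": "carry_out", "data": {
  "series": [
    [0,0,0,0,0,0,-1],
    [0,0,0,0,0,0,-1],
    [0,0,0,0,0,0,-1]
  ]
}}

```text
clock: 13.6
eef_pos: [418.3, -151.8, 284.9]
tcp_rot: [3.141, -0.001, 2.862]
contact_force: [0.5, 0.3, -0.4]
opening: 1.001
grasp_force: 0.0
```

```bash
python3 - <<'E'
from h import *
save('wrist','w5.png'); cal=r.get_calibration('wrist'); np.save('w5.npy',cal,allow_pickle=True)
s=r.sense();print(s['eef_pos'],s['tcp_rot'],s['opening'],s['contact_force'])
im=cv2.imread('pics/w5.png'); cv2.imwrite('pics/c5.png',cv2.resize(im[60:300,:],None,fx=1.25,fy=1.25,interpolation=cv2.INTER_CUBIC))
for n,z in [('canister_round',75),('lid_oblong_knob',85),('canister_oblong',75),('lid_square_knob',85)]:
    for d in r.silhouettes('wrist',n)[:2]:
        print(n,round(d['score'],2),np.round(d['position']),d['region'].sum(),ray('wrist',d['position'],z,cal).round())
E
```

```text
[ 418.29684662 -151.74499645  284.94314869] [ 3.14133729e+00 -5.95991074e-04  2.86292291e+00] 1.0006750116884506 [-0.12529066 -0.73158341  1.1415685 ]
canister_round 0.65 [224. 278.] 1090 [ 469. -224.   75.]
lid_oblong_knob 0.75 [252. 251.] 5120 [ 493. -266.   85.]
canister_oblong 0.83 [209. 368.] 6186 [ 481. -110.   75.]
lid_square_knob 0.71 [155. 533.] 6596 [465.  85.  85.]
```

View pics/c5.png

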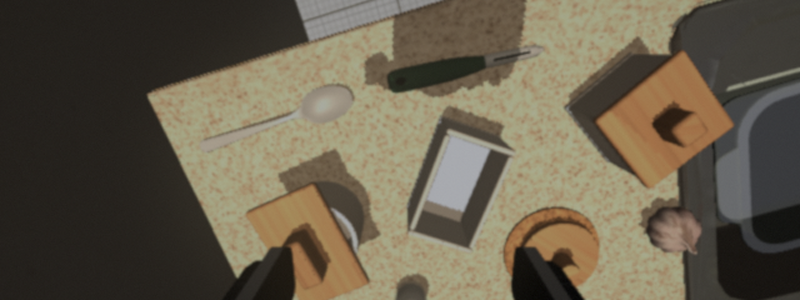

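```bash
python3 - <<'E'
from h import *
cal=np.load('w5.npy',allow_pickle=True).item()
quad(cal,[(357.6,165.6),(411.2,182.4),(377.6,260),(328,244.8)],75)
quad(cal,[(197.6,229.6),(251.2,208),(294.4,285.6),(197.6+294.4-251.2,229.6+285.6-208)],85)
quad(cal,[((597)/1.25,60+122/1.25),(686/1.25,60+53/1.25),(732/1.25,60+127/1.25),(650/1.25,60+188/1.25)],85)
E
```

```text
c [ 488.5 -111.3] len [68, 111, 69, 109] ang [56.6, 145.9, 55.3, 145.7]
c [ 500.9 -274.6] len [74, 119, 81, 122] ang [96.6, 8.3, 98.8, 5.0]
c [470.1  84.3] len [90, 86, 87, 89] ang [115.8, 25.6, 117.4, 27.8]
```

Request:
{"op": "carry_out", "data": {
  "series": [
    [0,0,-0.136,-0.3,-0.25,0,-0.6],
    [0,0,-0.136,-0.445,-0.374,0.1,-0.6],
    [0,0,-0.136,-0.445,-0.374,0.2,-0.6],
    [0,0,-0.136,-0.445,-0.374,0.4,-0.6],
    [0,0,-0.136,-0.445,-0.374,0.6,-0.6],
    [0,0,-0.136,-0.445,-0.374,0.74,-0.6],
    [0,0,-0.136,-0.445,-0.374,0.776,-0.6],
    [0,0,-0.136,-0.445,-0.374,0.776,-0.6]
  ]
}}

```text
clock: 14.85
eef_pos: [499.7, -273.4, 91.5]
tcp_rot: [3.142, -0.0, -2.993]
contact_force: [-0.2, -0.2, 0.6]
opening: 0.799
grasp_force: 0.0
```

Request:
{"op": "carry_out", "data": {
  "series": [
    [0,0,0,0,0,0,1],
    [0,0,0,0,0,0,1],
    [0,0,0,0,0,0,1],
    [0,0,0,0,0,0,1],
    [0,0,0,0,0,0,1]
  ]
}}

```text
clock: 15.48
eef_pos: [500.1, -273.9, 92.5]
tcp_rot: [-3.14, 0.002, -2.994]
contact_force: [-1.0, 0.7, 7.4]
opening: 0.25
grasp_force: 40.1
```

Request:
{"op": "carry_out", "data": {
  "series": [
    [0,0,0,0,0,-0.1,1],
    [0,0,0,0,0,-0.3,1],
    [0,0,0,0,0,-0.4,1],
    [0,0,0,0,0,-0.4,1],
    [0,0,0,0,0,-0.4,1]
  ]
}}

```text
clock: 16.1
eef_pos: [498.8, -273.1, 190.3]
tcp_rot: [3.141, -0.001, -2.994]
contact_force: [-0.1, 0.0, -1.1]
opening: 0.248
grasp_force: 39.6
```

```bash
python3 - <<'E'
from h import *
save('wrist','w6.png'); cal=r.get_calibration('wrist'); np.save('w6.npy',cal,allow_pickle=True)
s=r.sense();print(s['eef_pos'],s['tcp_rot'],s['opening'],s['contact_force'])
for n,z in [('canister_round',75)]:
    for d in r.silhouettes('wrist',n)[:2]:
        print(n,round(d['score'],2),np.round(d['position']),d['region'].sum(),ray('wrist',d['position'],z,cal).round())
E
```

```text
[ 498.56478266 -272.9813382   189.87032024] [ 3.14033504e+00 -1.70290377e-03 -2.99367453e+00] 0.2518972152532891 [ 1.07972557 -0.51228668 -2.29738518]
canister_round 0.49 [134. 324.] 40 [ 446. -279.   75.]
```

View pics/w6.png

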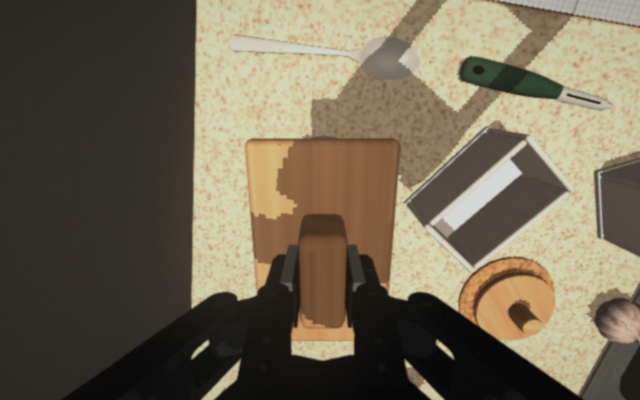

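```bash
python3 - <<'E'
from h import *
cal=np.load('w6.npy',allow_pickle=True).item()
yaw=-2.994; ux=np.array([np.cos(yaw),np.sin(yaw)]);uy=np.array([ux[1],-ux[0]]);t=np.array([498.6,-273])
for p in [(140,247),(140,400),(340,292),(340,355)]:
    q=ray('wrist',p,182.8,cal)[:2]-t; print(p,(q@ux).round(1),(q@uy).round(1))
E
```

```text
(140, 247) 61.2 -36.4
(140, 400) 61.2 38.7
(340, 292) -60.6 -18.1
(340, 355) -60.6 20.7
```

The lid is centred in the grip. I move it over the oblong canister and turn it 42.7° to line up.

Request:
{"op": "carry_out", "data": {
  "series": [
    [0,0,0.06,0,0.15,0,1],
    [0,0,0.12,-0.02,0.3,0,1],
    [0,0,0.18,-0.04,0.45,0,1],
    [0,0,0.237,-0.049,0.648,0,1],
    [0,0,0.237,-0.049,0.648,0,1],
    [0,0,0.237,-0.049,0.648,0,1],
    [0,0,0.237,-0.049,0.648,0.08,1],
    [0,0,0.237,-0.049,0.648,0.08,1]
  ]
}}

```text
clock: 17.2
eef_pos: [486.7, -112.2, 169.9]
tcp_rot: [-3.14, -0.003, 2.545]
contact_force: [-0.7, 0.3, -1.7]
opening: 0.253
grasp_force: 39.7
```

```bash
python3 - <<'E'
from h import *
save('wrist','w7.png'); cal=r.get_calibration('wrist'); np.save('w7.npy',cal,allow_pickle=True)
save('side','d7.png')
s=r.sense();print(s['eef_pos'],s['tcp_rot'],s['opening'],s['contact_force'])
cv2.imwrite('pics/c7.png',np.vstack([cv2.resize(cv2.imread('pics/w7.png'),(480,300)),cv2.resize(cv2.imread('pics/d7.png')[130:305,240:520],(480,300),interpolation=cv2.INTER_CUBIC)]))
E
```

```text
[ 487.63465068 -112.14684936  171.18320981] [-3.14123471e+00 -5.90597644e-04  2.54462282e+00] 0.24940625456228938 [-0.1212996  -0.31787992 -0.03166166]
```

View pics/c7.png

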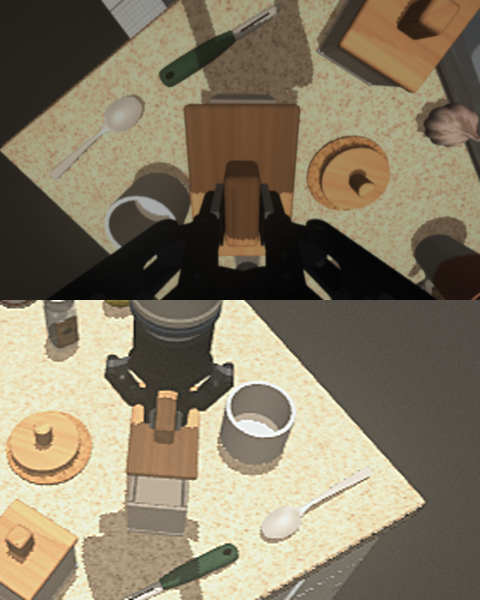

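The lid and the oblong canister are aligned. I lower, release and rise.

Request:
{"op": "carry_out", "data": {
  "series": [
    [0,0,0,0,0,0.2,1],
    [0,0,0,0,0,0.29,1],
    [0,0,0,0,0,0.304,1],
    [0,0,0,0,0,0.312,1],
    [0,0,0,0,0,0.314,1],
    [0,0,0,0,0,0.314,1],
    [0,0,0,0,0,0.314,-0.3],
    [0,0,0,0,0,0.314,-0.3]
  ]
}}

```text
clock: 18.3
eef_pos: [487.9, -111.5, 93.0]
tcp_rot: [3.141, 0.001, 2.545]
contact_force: [0.2, 0.5, -0.4]
opening: 0.645
grasp_force: 0.0
```

Request:
{"op": "carry_out", "data": {
  "series": [
    [0,0,0,0,0,0,-0.3],
    [0,0,0,0,0,-0.2,-0.3],
    [0,0,0,0,0,-0.4,-0.5],
    [0,0,-0.1,0,0,-0.6,-1],
    [0,0,-0.19,0,0,-0.8,-1],
    [0,0,-0.19,0,0,-0.9,-1],
    [0,0,-0.19,0,0,-0.9,-1],
    [0,0,-0.19,0,0,-0.9,-1]
  ]
}}

```text
clock: 19.3
eef_pos: [487.1, -111.3, 316.6]
tcp_rot: [3.141, -0.001, 3.139]
contact_force: [0.4, -0.3, -0.2]
opening: 0.996
grasp_force: 0.0
```

```bash
python3 - <<'E'
from h import *
save('wrist','w8.png'); cal=r.get_calibration('wrist'); np.save('w8.npy',cal,allow_pickle=True)
s=r.sense();print(s['eef_pos'],s['tcp_rot'],s['opening'],s['contact_force'])
for n,z in [('lid_round_knob',20),('canister_round',75),('lid_oblong_knob',85)]:
    for d in r.silhouettes('wrist',n)[:2]:
        print(n,round(d['score'],2),np.round(d['position']),d['region'].sum(),ray('wrist',d['position'],z,cal).round())
cv2.imwrite('pics/c8.png',cv2.resize(cv2.imread('pics/w8.png')[80:290,60:460],None,fx=2,fy=2,interpolation=cv2.INTER_CUBIC))
E
```

```text
[ 486.87970599 -111.22115003  316.23653557] [ 3.14108081e+00 -2.27832327e-03  3.13915038e+00] 0.9990880234430404 [-1.11530361  0.38765661 -0.07068917]
lid_round_knob 0.62 [243. 386.] 2721 [625.  -9.  20.]
canister_round 0.67 [170. 201.] 4808 [ 492. -267.   75.]
lid_oblong_knob 0.67 [165. 322.] 6018 [ 485. -111.   85.]
```

View pics/c8.png

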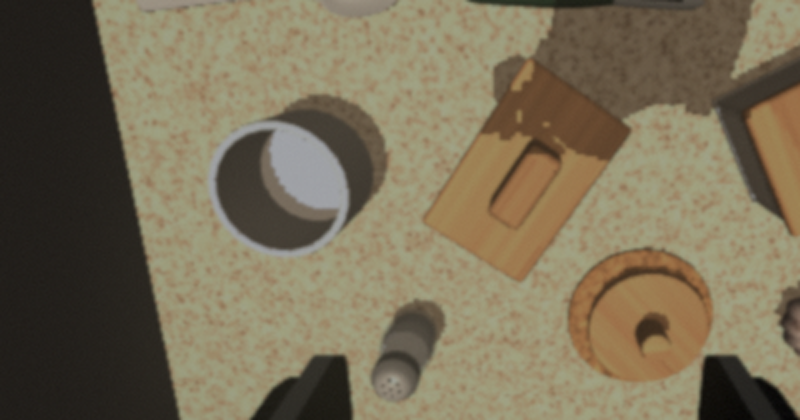

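```bash
python3 - <<'E'
from h import *
cal=np.load('w8.npy',allow_pickle=True).item()
for p,z in [((174.5,200),75),((174.5,165),75),((174.5,235),75),((140.5,200),75),((208.5,200),75),((243.5,385),20)]: print(p,ray('wrist',p,z,cal).round(1))
quad(cal,[(60+530/2,80+57/2),(60+630/2,80+130/2),(60+522/2,80+281/2),(60+424/2,80+219/2)],85)
E
```

```text
(174.5, 200) [ 498.5 -269.    75. ]
(174.5, 165) [ 498.3 -314.4   75. ]
(174.5, 235) [ 498.6 -223.6   75. ]
(140.5, 200) [ 454.8 -263.4   75. ]
(208.5, 200) [ 545.3 -275.    75. ]
(243.5, 385) [625.5 -10.1  20. ]
c [ 487.8 -109.9] len [75, 120, 76, 121] ang [54.9, 146.2, 55.6, 145.6]
```

Request:
{"op": "carry_out", "data": {
  "series": [
    [0,0,0,-0.2,0.15,0,-0.6],
    [0,0,0,-0.4,0.3,0.1,-0.6],
    [0,0,0,-0.552,0.396,0.3,-0.6],
    [0,0,0,-0.552,0.396,0.5,-0.6],
    [0,0,0,-0.552,0.396,0.7,-0.6],
    [0,0,0,-0.552,0.396,0.9,-0.6],
    [0,0,0,-0.552,0.396,0.9,-0.6],
    [0,0,0,-0.552,0.396,0.9,-0.6]
  ]
}}

```text
clock: 20.5
eef_pos: [626.5, -12.5, 94.0]
tcp_rot: [-3.142, 0.001, 3.141]
contact_force: [-0.7, -0.8, 0.2]
opening: 0.799
grasp_force: 0.0
```

Request:
{"op": "carry_out", "data": {
  "series": [
    [0,0,0,0.004,0,0.15,-0.6],
    [0,0,0,0.004,0,0.25,-0.6],
    [0,0,0,0.004,0,0.258,-0.6],
    [0,0,0,0.004,0,0.258,-0.6],
    [0,0,0,0.004,0,0.258,1],
    [0,0,0,0.004,0,0.258,1],
    [0,0,0,0.004,0,0.258,1],
    [0,0,0,0.004,0,0.258,1]
  ]
}}

```text
clock: 21.5
eef_pos: [625.2, -12.5, 29.2]
tcp_rot: [-3.141, 0.001, -3.141]
contact_force: [-0.9, -1.0, 6.4]
opening: 0.261
grasp_force: 38.9
```

Request:
{"op": "carry_out", "data": {
  "series": [
    [0,0,0,0,0,0,1],
    [0,0,0,0,0,0,1]
  ]
}}

```text
clock: 21.75
eef_pos: [625.1, -12.5, 29.1]
tcp_rot: [-3.142, 0.001, -3.141]
contact_force: [-1.3, -0.7, 7.1]
opening: 0.264
grasp_force: 38.9
```

Request:
{"op": "carry_out", "data": {
  "series": [
    [0,0,0,0,0,-0.2,1],
    [0,0,0,0,0,-0.4,1],
    [0,0,0,0,0,-0.6,1],
    [0,0,0,0,0,-0.7,1],
    [0,0,0,0,0,-0.7,1],
    [0,0,0,0,0,-0.7,1]
  ]
}}

```text
clock: 22.5
eef_pos: [623.7, -12.4, 201.7]
tcp_rot: [3.142, -0.002, -3.141]
contact_force: [0.2, 0.2, -1.4]
opening: 0.266
grasp_force: 39.9
```

Request:
{"op": "carry_out", "data": {
  "series": [
    [0,0,0,0.5,-1,0,1],
    [0,0,0,0.5,-1,0,1],
    [0,0,0,0.5,-1,0,1],
    [0,0,0,0.5,-1,0,1],
    [0,0,0,0.5,-1,0,1],
    [0,0,0,0.5,-1,0,1],
    [0,0,0,0.5,-1,0,1]
  ]
}}

```text
clock: 23.38
eef_pos: [499.4, -261.7, 202.0]
tcp_rot: [3.14, -0.002, 3.141]
contact_force: [0.0, -0.3, -1.4]
opening: 0.263
grasp_force: 40.0
```

Request:
{"op": "carry_out", "data": {
  "series": [
    [0,0,0,0,-0.03,0.1,1],
    [0,0,0,0,-0.03,0.12,1],
    [0,0,0,0,-0.03,0.12,1],
    [0,0,0,0,-0.03,0.12,1]
  ]
}}

```text
clock: 23.88
eef_pos: [500.2, -269.5, 173.8]
tcp_rot: [-3.141, 0.001, -3.141]
contact_force: [0.8, 0.3, -1.7]
opening: 0.266
grasp_force: 40.0
```

```bash
python3 - <<'E'
from h import *
save('wrist','w9.png');save('scene','s9.png');save('side','d9.png')
s=r.sense();print(s['eef_pos'],s['tcp_rot'],s['opening'],s['contact_force'])
# project canister rim and underside-lid circles to compare
cal=r.get_calibration('wrist');P=np.array(cal['pose']);K=np.array(cal['K'])
im=cv2.imread('pics/w9.png')
for c in ['scene','side']:
    d=r.silhouettes(c,'canister_round')[0]; print(c,d['score'],np.round(d['position']))
a=cv2.resize(im,(480,300))
b=cv2.resize(cv2.imread('pics/d9.png')[120:270,290:530],(480,300),interpolation=cv2.INTER_CUBIC)
cv2.imwrite('pics/c9.png',np.vstack([a,b]))
E
```

```text
[ 500.0625376  -269.84979024  173.85772765] [-3.14117043e+00  8.72867686e-04 -3.14112968e+00] 0.2665875618772466 [-0.60470298  1.37081212 -1.94853028]
scene 0.82 [257. 403.]Traceback (most recent call last):
  File "<stdin>", line 8, in <module>
IndexError: list index out of range
```

```bash
python3 -c "
from h import *
print(ray('side',(191.8,391.7),75).round(1))"
```

```text
[ 500.7 -271.2   75. ]
```

Two cameras agree on the round canister at about (500,-270). Lowering from 173.9 to 94.5.

Request:
{"op": "carry_out", "data": {
  "series": [
    [0,0,0,0,0,0.2,1],
    [0,0,0,0,0,0.29,1],
    [0,0,0,0,0,0.305,1],
    [0,0,0,0,0,0.314,1],
    [0,0,0,0,0,0.318,1],
    [0,0,0,0,0,0.318,1],
    [0,0,0,0,0,0.318,-0.3],
    [0,0,0,0,0,0.318,-0.3]
  ]
}}

```text
clock: 25.12
eef_pos: [499.9, -270.0, 94.1]
tcp_rot: [-3.141, 0.001, -3.141]
contact_force: [-0.3, -0.2, 0.1]
opening: 0.649
grasp_force: 0.0
```

Request:
{"op": "carry_out", "data": {
  "series": [
    [0,0,0,0,0,0,-0.3],
    [0,0,0,0,0,-0.2,-0.3],
    [0,0,0,0,0,-0.4,-0.5],
    [0,0,0,0,0.2,-0.6,-1],
    [0,0,0,0.2,0.5,-0.8,-1],
    [0,0,0,0.3,0.6,-1,-1],
    [0,0,0,0.3,0.6,-1,-1],
    [0,0,0,0.3,0.6,-1,-1]
  ]
}}

```text
clock: 26.12
eef_pos: [424.8, -119.1, 346.3]
tcp_rot: [-3.14, 0.005, -3.14]
contact_force: [0.6, -0.3, -1.0]
opening: 1.001
grasp_force: 0.0
```

```bash
python3 - <<'E'
from h import *
save('wrist','w9.png');save('side','d9.png')
s=r.sense();print(s['eef_pos'],s['opening'],s['contact_force'])
cal=r.get_calibration('wrist')
for n,z in [('lid_round_knob',90),('lid_oblong_knob',90),('lid_square_knob',90)]:
    for d in r.silhouettes('wrist',n)[:2]: print(n,round(d['score'],2),ray('wrist',d['position'],z,cal).round())
a=cv2.resize(cv2.imread('pics/w9.png'),(480,300))
b=cv2.resize(cv2.imread('pics/d9.png')[150:310,190:446],(480,300),interpolation=cv2.INTER_CUBIC)
cv2.imwrite('pics/c9.png',np.vstack([a,b]))
E
```

```text
[ 424.82815055 -120.08483293  343.58242665] 1.0011420011984662 [ 0.58868129  0.25363844 -0.69659562]
lid_round_knob 0.89 [ 498. -265.   90.]
lid_oblong_knob 0.79 [ 481. -112.   90.]
lid_square_knob 0.72 [460.  76.  90.]
```

View pics/c9.png

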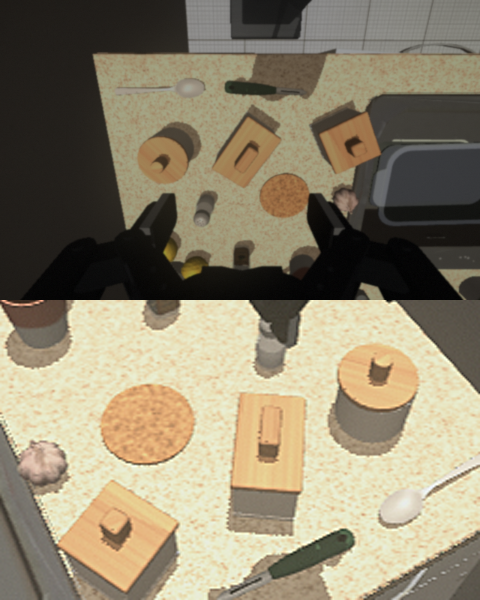

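All three lids lie flat and centred on their own canisters, and the salt and garlic are where they were.

```bash
python3 -c "
from rig import r
print(r.sign_off())"
```

```text
the job is handed in; nothing more can be done
None
```

I put all three lids on their matching canisters, lying flat, centred and lined up in the last pictures, with the salt and garlic left where they stood. I handed the job in at about 26 s; the hand-in gave no verdict.

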